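# Spin the tube carousel and stop it at the reader

## Task

Check that the empty sample-tube carousel runs freely: with closed fingers flick it by its upright holders so that it spins, and let the tongue on its rim pass the reader's pointer at least twice with nothing touching the carousel. On a later pass, while it is still turning, press a fingertip down once on the flat rim so that it stops with the tongue at the pointer (do not stop it elsewhere on the rim and drag it round), and finish with the fingertip still pressing the rim. Nothing is gripped or lifted, and the things standing around it stay where they are.

Things in the scene. Friction and masses are not known exactly. Their poses are not given: they have to be found in the camera images.
- carousel (a joint): turning angle of the carousel (rad), anticlockwise from above positive; endless, not wrapped. The tongue stands at the pointer at 0 and every multiple of 2 pi. Free bearing, either direction will do: left alone it loses about 7 percent of its speed each second, and 0.025 rad/s more (both within a third), so from 2 rad/s it coasts about three turns.
- hub (a point): point on the carousel's vertical axis at the height of the flat top face of the rim (50 mm above the desk). z is up. A 52 mm steel hub cap stands 22 mm above it.
- rim: aluminium disc of the carousel, 230 mm across, 6 mm thick; origin on the axis at its underside (44 mm above the desk), x towards the tongue. Its flat top is bare from 71 to 115 mm from the axis: this flat rim is pressed to brake. It does not give; a few newtons stop it almost at once. Below it is only a thin column in the middle.
- holders: six empty white tube holders fixed upright on the disc: cylinders 26 mm across, 34 mm high (tops 84 mm above the desk), on a circle of 57 mm radius at 30, 90, 150 .. degrees from the tongue. Origin on the axis at the disc's underside, x towards the tongue. Push them sideways to flick the carousel.
- tongue (a point): tip of the pointed tongue that sticks out of the disc's edge, flush with it: 30 mm wide, 6 mm thick, sticking out 27 mm; this point is at the tip, 142 mm from the axis, at the height of the top face. It goes round with the disc.
- pointer (a point): fixed place where the tongue's tip must stop: 142 mm from the axis, in front of the bare aluminium pointer (23 mm wide, tip 7 mm farther out) that sticks out of the white reader box towards the axis at rim height. x points outwards through the reader. The box (75 mm wide, 55 deep, 62 high) starts 185 mm from the axis. Fixed to the desk.
- jar: loose sample jar with white lid, 54 mm across, 62 mm high, origin under its centre; standing beside the reader. To be left alone.
- bottle: loose bottle, 52 mm across, 130 mm high, origin under its centre; standing beside the reader on the other side. To be left alone.
- mug: loose white mug, 76 mm across, 85 mm high, origin under its centre. To be left alone.
- tape: loose roll of tape lying flat, 68 mm across, 22 mm high, origin under its centre. To be left alone.
- stamp: loose wooden hand stamp standing upright, 40 mm across, 75 mm high, origin under its centre. To be left alone.
- stapler: loose black stapler, 130 x 32 x 45 mm, long along its x axis, origin under its centre. To be left alone.

How it is judged:
On the way, in this order (a step that is already met when the one before it is completed fails the run):
1. The carousel spins untouched (faster than 0.6 rad/s) and the tongue passes the pointer (within 40 mm) (horizontal distance between tongue and pointer below 0.04 m and (velocity of joint carousel above 0.6 rad/s or velocity of joint carousel below -0.6 rad/s) and contact force between the fingers and rim below 0.05 N and contact force between the fingers and holders below 0.05 N).
2. still turning untouched, the tongue is round the far side (over 200 mm from the pointer) (horizontal distance between tongue and pointer above 0.2 m and (velocity of joint carousel above 0.2 rad/s or velocity of joint carousel below -0.2 rad/s) and contact force between the fingers and rim below 0.05 N and contact force between the fingers and holders below 0.05 N).
3. still turning untouched, the tongue passes the pointer a second time (horizontal distance between tongue and pointer below 0.04 m and (velocity of joint carousel above 0.2 rad/s or velocity of joint carousel below -0.2 rad/s) and contact force between the fingers and rim below 0.05 N and contact force between the fingers and holders below 0.05 N).
4. still turning untouched, the tongue is round the far side again (all of step 2).
5. the tongue arrives within 50 mm of the pointer with the carousel still turning (over 0.1 rad/s) (horizontal distance between tongue and pointer below 0.05 m and (velocity of joint carousel above 0.1 rad/s or velocity of joint carousel below -0.1 rad/s)).
At the end, for the whole second after the job is handed in: The tongue's tip is within 18 mm of the place in front of the pointer, the carousel stands still (under 0.05 rad/s), the fingers press the rim with more than 0.5 N, and every loose thing is within 20 mm of where it started (horizontal distance between tongue and pointer below 0.018 m and velocity of joint carousel between -0.05 and 0.05 rad/s and contact force between the fingers and rim above 0.5 N and distance of each of jar, bottle, mug, tape, stamp, stapler from where it was at the start of the episode below 0.02 m); the arm keeps its last pose, push and grip.
It fails at once if the rim is pressed (over 0.5 N) while the carousel stands still (under 0.05 rad/s) with the tongue more than 24 mm from the pointer: stopped in the wrong place, or about to be dragged round by the rim (contact force between the fingers and rim above 0.5 N and velocity of joint carousel between -0.05 and 0.05 rad/s and horizontal distance between tongue and pointer above 0.024 m).
It fails at once if a loose thing beside the work is moved by more than 30 mm or lifted (distance of any of jar, bottle, mug, tape, stamp, stapler from where it was at the start of the episode above 0.03 m).
It also fails if it takes over 56 s, if anything falls off the work surface, if the arm or the gripper's body presses on something with over 40 N, if the wrist force passes 120 N, or if a joint passes its speed limit or range.

## Robot

A 7-joint arm with a two-finger parallel gripper is mounted at the origin on the work surface. World frame = base frame: x ahead of the robot, y to its left, z up, the work surface at z = 0. Lengths are in m, angles in rad, forces in N, time in s.
With the tool pointing down it reaches from about 0.425 to 0.95 m from the base axis. Payload 4.7 kg.
Tool frame: the origin (TCP) lies on the front face of the gripper's body, between the roots of the fingers; the fingertips stand 70 mm ahead of it and the grasp point (between the pads) lies 51 mm ahead of it; z points along the fingers, x is the direction in which the jaws open and shut, and the axes are right-handed (so a half turn about z gives the same grasp; the last joint's range is limited). The gripper opens to 87 mm and grips with 3 to 60 N. Pads are 19 mm wide; open, the fingers measure 117 mm over their backs; the gripper's body (75 mm by 190 mm) begins 51 mm behind the grasp point.
Start: joints at [1.218, 0.469, -0.049, 1.532, 0.024, 1.141, -0.082], TCP at [0.215, -0.64, 0.292] pointing down, gripper open.
Joint ranges: [-2.59, 2.59], [-0.33, 1.99], [-1.39, 1.29], [0.1, 2.45], [-1.04, 4.18], [0.21, 1.99], [-2.66, 2.66]. Speed limits (rad/s): [2.57, 2.57, 3.14, 3.14, 3.14, 3.14, 3.14].

## Interface

Orientations are given as a unit quaternion [w, x, y, z].
In Python, from station import robot gives the robot as it stands.
- The arm moves only by the tool send_rows, never from a script. Its argument "targets" is a list of rows, each a list of 3 entries, a list of its own where there are three numbers: the shift along the tool's x, y, z in mm, then the turn, a rotation vector about the tool's x, y, z in rad, then the closure, from 0 (fully open) to 1 (shut). A call has 1 to 12 rows; each row shifts and turns the commanded pose from where the row before left it, along the tool's axes as they then stand; what a row does not reach is not made up. A row lasts 1/8 s, in which the tool goes at most 62.5 mm and 10.7 degrees, less where a joint would pass 70% of its speed; a pose out of reach is approached as far as the arm can. A call with a gripper value outside its range is refused whole. The fingers move at their own pace and stop on an object; "force" is the grip in N (left out, the last holds). Time passes only in rows, so rows that do not move let the fingers close. It gives the time, the measured TCP pose, the force and the opening at its end, in the units of the state.
- robot.sense(): the state, without advancing time (a new reading comes with each control period).
- robot.capture(name): name is "scene" or "side" or "wrist"; returns a dict with "color" (480x640x3 uint8, red, green, blue), "fov_y" (degrees; the focal length in pixels is half the picture's height over the tangent of half this angle, whatever the lens; pixels are square), "cx", "cy" (the principal point, pixels), "rvec" (rotation vector, rad) and "tvec" (3), from world to camera coordinates, as OpenCV has them; the wrist camera has in their place "T_tool_cam" (4x4, takes a point from camera to tool coordinates, whose origin is the TCP and whose axes are the tool frame's). Camera axes: x right, y down, z forward; pixel columns grow to the right and rows downward; lengths in m; the calibration is good to about 2 mm. A picture is of the moment at which its call begins: read the wrist's pose just before it. There is no depth.
- robot.close_job(): hands the job in, once; it reports no verdict.
The state is a dict: "t": time; "joints": joint angles; "qd": joint speeds; "joint_torque": joint torques, N m; "eef_pos": TCP position; "orientation": TCP orientation; "force": force on the tool from outside, world axes, zero at the start; "wrist_torque": the same for the moment, N m; "grip_width": finger opening in m.
Only numpy, scipy, OpenCV 4.12 (cv2) and the standard library are available. Lean on these libraries where they do the work, as an engineer would, in place of code of your own. Each camera call takes 0.05 s, during which the arm holds its last target. There are 200 camera calls.

## Working session

There is one attempt and no reset: what is moved stays moved. The work goes in short steps, Python scripts to look and compute and a tool call to move; the robot and the scene stay as the last step left them, time stands still between calls to the robot, and variables do not carry over. Pictures are saved under pics/ and viewed, about 8 in all and at most 12, crops included, and the job is handed in when it is done.

Besides the shell and the picture viewer there is one more tool, called as a command line: name --argument value ..., lists and objects as JSON in quotes. send_rows: Moves the arm, as the interface text tells. Its arguments: {"type":"object","properties":{"targets":{"type":"array"},"force":{"type":"number"}},"required":["targets"]}

```bash
mkdir -p pics; ls
cat > h.py <<'E'
import numpy as np, cv2
from station import robot
def cap(n):
    c=robot.capture(n); f=240/np.tan(np.radians(c["fov_y"])/2)
    K=np.array([[f,0,c["cx"]],[0,f,c["cy"]],[0,0,1]])
    return c,K
def save(c,n,): cv2.imwrite("pics/"+n+".png",c["color"][:,:,::-1])
def ray(c,K,uv,z):
    R=cv2.Rodrigues(np.array(c["rvec"],float))[0]; t=np.array(c["tvec"],float).ravel()
    o=-R.T@t; uv=np.atleast_2d(uv).astype(float)
    d=np.c_[uv,np.ones(len(uv))]@np.linalg.inv(K).T@R
    return o+d*((z-o[2])/d[:,2])[:,None]
def proj(c,K,P):
    return cv2.projectPoints(np.atleast_2d(P).astype(float),np.array(c["rvec"],float),np.array(c["tvec"],float),K,None)[0][:,0]
E
python3 - <<'E'
from h import *
print(robot.sense())
for n in ("scene","side"):
    c,K=cap(n); save(c,n+"0"); print(n,{k:v for k,v in c.items() if k!="color"})
E
```

```text
pics
{'t': 0.0, 'joints': array([ 1.2180755 ,  0.46940285, -0.04860209,  1.53367448,  0.0240956 ,
        1.14097361, -0.082299  ]), 'qd': array([ 9.00055213e-06, -7.89749210e-04,  2.14687453e-04,  1.88473498e-03,
       -9.91575852e-04,  6.92902129e-04,  8.72403280e-04]), 'joint_torque': array([-6.77615590e-04, -5.07991111e+01, -8.06676946e-02, -2.36158580e+01,
       -6.13179663e-02,  3.79425043e-02,  1.75844866e-04]), 'eef_pos': array([ 0.21465451, -0.63948113,  0.29123357]), 'orientation': array([-5.21981597e-04,  8.11857374e-01, -5.83855057e-01, -7.77449403e-04]), 'force': array([-1.26235809, -0.58162628, -0.36828909]), 'wrist_torque': array([0.04684758, 0.01306881, 0.02108262]), 'grip_width': 0.08683681547522686}
scene {'fov_y': 51.844463528954364, 'cx': 320.575541403582, 'cy': 237.26161248306258, 'rvec': array([ 1.96974989,  0.99547473, -0.52098886]), 'tvec': array([-0.34477449, -0.19300728,  1.6682632 ])}
side {'fov_y': 47.61478931210201, 'cx': 315.62248805810367, 'cy': 230.4628987487644, 'rvec': array([ 0.47300932, -2.65001184,  1.33363566]), 'tvec': array([0.5126513 , 0.18451074, 1.46676629])}
```

View pics/scene0.png

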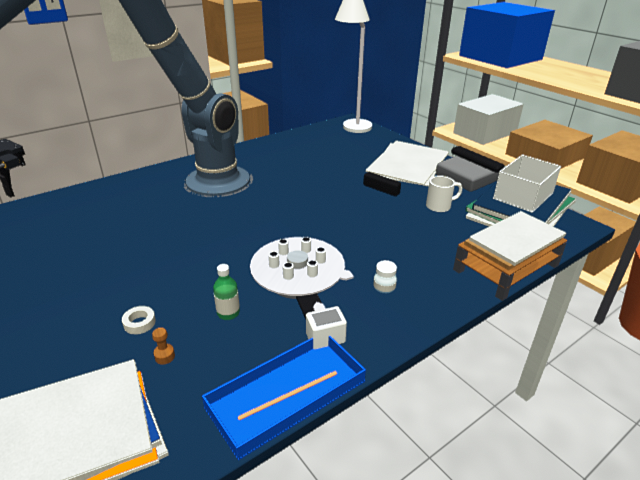

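View pics/side0.png

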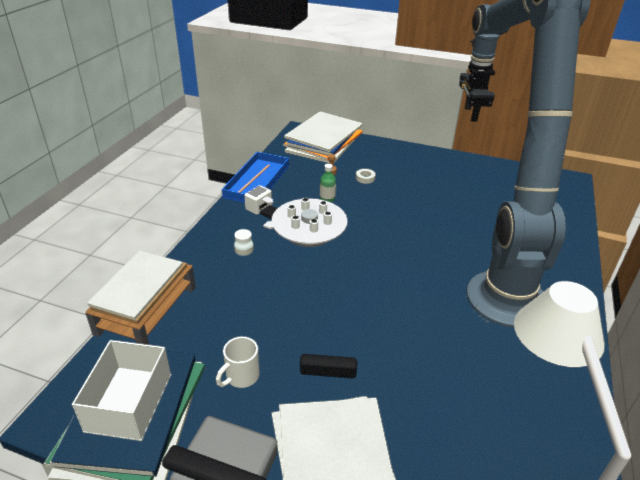

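The scene view shows the disc at about (298,265), the tongue at (347,275), the reader box at (326,327) with its pointer near (313,305), the bottle at (227,290) and the jar at (385,276). The side view agrees: disc (310,221), tongue (268,225), reader (258,200).

Run:
```python
from h import *
from scipy.optimize import least_squares
import cv2
for n,seed,box,rd,J,B in (("scene",(298,265),(235,225,360,305),(326,322),(385,288),(228,315)),("side",(310,221),(255,190,355,250),(258,200),(244,252),(328,197))):
    c,K=cap(n); im=c["color"].astype(int)
    m=((im.min(2)>110)&(im.max(2)-im.min(2)<50)).astype(np.uint8)
    m2=np.zeros_like(m); x0,y0,x1,y1=box; m2[y0:y1,x0:x1]=m[y0:y1,x0:x1]
    cs,_=cv2.findContours(m2,cv2.RETR_EXTERNAL,cv2.CHAIN_APPROX_NONE); k=max(cs,key=cv2.contourArea)[:,0]
    P=ray(c,K,k,0.05)[:,:2]
    r=least_squares(lambda p:np.hypot(*(P-p[:2]).T)-.115,P.mean(0),loss="soft_l1",f_scale=.002)
    h=r.x; d=np.hypot(*(P-h).T); i=d.argmax()
    print(n,"hub",h,"free r",np.median(d),"tongue r",d[i],"ang",np.arctan2(*(P[i]-h)[::-1]),k[i])
    print(" reader seed z.062",ray(c,K,rd,.062)-[*h,0]," jar",ray(c,K,J,0)," bottle",ray(c,K,B,0))
    x,y=seed; big=cv2.resize(c["color"][y-70:y+100,x-110:x+110],None,fx=3.5,fy=3.5,interpolation=cv2.INTER_CUBIC)
    cv2.imwrite(f"pics/{n}crop.png",big[:,:,::-1])
```

```text
scene hub [ 0.60066645 -0.08735647] free r 0.11572716902647419 tongue r 0.14001106174058256 ang 0.5909737464497947 [353 276]
 reader seed z.062 [[ 0.21221613 -0.0745705   0.062     ]]  jar [[0.75145989 0.06612372 0.        ]]  bottle [[ 0.61244952 -0.28716809  0.        ]]
side hub [ 0.59881414 -0.08716546] free r 0.11638257809209304 tongue r 0.1408368026932778 ang 0.5711259392364171 [263 225]
 reader seed z.062 [[ 0.18077396 -0.02553358  0.062     ]]  jar [[0.74402604 0.07082215 0.        ]]  bottle [[ 0.60737327 -0.29991743  0.        ]]
```

View pics/scenecrop.png

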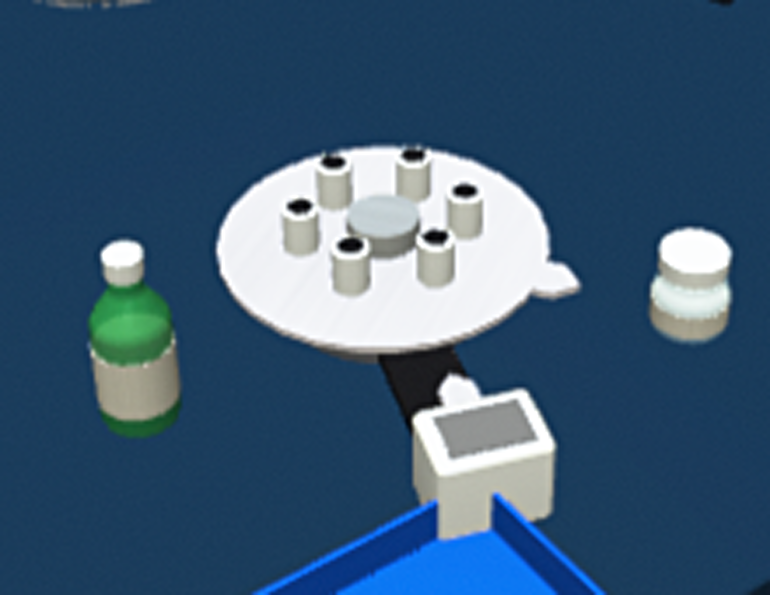

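The crop shows the pointer tip at crop (457,378) and the reader top corners near (414,423), (525,390), (553,440) and (440,475). The tongue tip is at (578,285).

```bash
cat >> h.py <<'E'
from scipy.spatial.transform import Rotation as Ro
def shift(P):  # world target -> mm in tool axes from the current pose
    s=robot.sense(); R=Ro.from_quat(np.roll(s["orientation"],-1))
    x=R.apply([1,0,0]); return R.inv().apply(np.array(P)-s["eef_pos"])*1e3, np.degrees(np.arctan2(x[1],x[0])), s
E
python3 - <<'E'
from h import *
hub=np.array([.5998,-.0872])
c,K=cap("scene")
f=lambda p:np.array([188,195])+np.array(p)/3.5
for nm,p,z in (("ptr tip",(457,378),.05),("box",(483,432),.062),("tongue",(578,285),.05)):
    q=ray(c,K,f(p),z)[0,:2]-hub; print(nm,q,np.hypot(*q),np.degrees(np.arctan2(q[1],q[0])))
a=np.radians(33+180); g=hub+.058*np.array([np.cos(a),np.sin(a)])
print(g,shift([*g,.20]))
E
```

```text
ptr tip [ 0.1461086  -0.04408667] 0.15261506294988494 -16.790612830127138
box [ 0.20464555 -0.06832832] 0.2157511549066484 -18.463452199585458
tongue [0.11857644 0.07708593] 0.14143059357718324 33.02768548349249
[ 0.55115711 -0.11878906] (array([-386.74487113, -484.69701009,   92.09595984]), np.float64(-71.44556642655836), {'t': 0.25, 'joints': array([ 1.21807503,  0.46899715, -0.04859145,  1.53300156,  0.02411461,
        1.14099507, -0.08230475]), 'qd': array([-0.00059874, -0.00438434, -0.00212091, -0.0028753 , -0.00011468,
       -0.00021758,  0.0013894 ]), 'joint_torque': array([ 4.11790461e-04, -5.07468081e+01, -8.05356028e-02, -2.36006767e+01,
       -6.12491299e-02,  3.55573499e-02,  1.43560678e-04]), 'eef_pos': array([ 0.21474405, -0.63973522,  0.29179222]), 'orientation': array([-2.28302500e-04,  8.11851357e-01, -5.83864031e-01, -3.37849380e-04]), 'force': array([0.19381976, 0.64429665, 0.45472045]), 'wrist_torque': array([ 0.03478249,  0.01516781, -0.0277624 ]), 'grip_width': 0.08698405846883575})
```

send_rows --targets '[[[-35.2,-44.1,8.4],[0,0,0],1],[[-35.2,-44.1,8.4],[0,0,0],1],[[-35.2,-44.1,8.4],[0,0,0],1],[[-35.2,-44.1,8.4],[0,0,0],1],[[-35.2,-44.1,8.4],[0,0,0],1],[[-35.2,-44.1,8.4],[0,0,0],1],[[-35.2,-44.1,8.4],[0,0,0],1],[[-35.2,-44.1,8.4],[0,0,0],1],[[-35.2,-44.1,8.4],[0,0,0],1],[[-35.2,-44.1,8.4],[0,0,0],1],[[-35.2,-44.1,8.4],[0,0,0],1]]' --force 20

```text
t: 1.62
eef_pos: [0.5524, -0.1171, 0.1997]
orientation: [0.0, 0.812, -0.584, 0.0]
force: [0.3, -0.7, -0.2]
grip_width: 0.0004
```

send_rows --targets '[[[0,0,0],[0,0,-0.166],1],[[0,0,0],[0,0,-0.166],1],[[0,0,0],[0,0,-0.166],1],[[0,0,0],[0,0,-0.166],1],[[0,0,0],[0,0,-0.166],1],[[0,0,0],[0,0,-0.166],1],[[0,0,0],[0,0,-0.166],1],[[0,0,0],[0,0,-0.166],1],[[0,0,0],[0,0,-0.166],1],[[0,0,0],[0,0,-0.166],1],[[0,0,0],[0,0,-0.163],1],[[0,0,0],[0,0,0],1]]'

```text
t: 3.12
eef_pos: [0.5514, -0.1188, 0.1997]
orientation: [-0.0, 0.959, 0.283, -0.0]
force: [0.3, 0.5, 0.4]
grip_width: 0.0007
```

Run:
```python
from h import *
hub=np.array([.5998,-.0872]);a=np.radians(213); g=hub+.058*np.array([np.cos(a),np.sin(a)])
print(shift([*g,.136])[:2])
s=robot.sense(); print(s["t"],s["eef_pos"],s["grip_width"],s["orientation"])
c,K=cap("wrist"); T=np.array(c["T_tool_cam"])
W=np.eye(4);W[:3,:3]=Ro.from_quat(np.roll(s["orientation"],-1)).as_matrix();W[:3,3]=s["eef_pos"]
E=np.linalg.inv(W@T); c["rvec"]=cv2.Rodrigues(E[:3,:3])[0]; c["tvec"]=E[:3,3]
im=c["color"].copy()
def pt(x,y,z,col=(255,0,0)):
    u=proj(c,K,[[x,y,z]])[0]; cv2.circle(im,tuple(int(v) for v in np.clip(u,-9999,9999)),3,col,-1); return u
print(pt(*hub,.072))
for k in range(6):
    b=np.radians(33+30+60*k); pt(hub[0]+.057*np.cos(b),hub[1]+.057*np.sin(b),.084,(255,0,255))
for d,r in ((33,.142),(-17.5,.142)): pt(hub[0]+r*np.cos(np.radians(d)),hub[1]+r*np.sin(np.radians(d)),.05,(0,200,0))
c["color"]=im; save(c,"w1")
```

```text
(array([-0.22707405, -0.09716973, 63.69264585]), np.float64(32.86722549383348))
3.125 [ 0.55141169 -0.11877219  0.19969261] 0.0006771370776941202 [-2.10968856e-04  9.59148149e-01  2.82904193e-01 -2.88282144e-05]
[423.74004092 263.53299561]
```

View pics/w1.png

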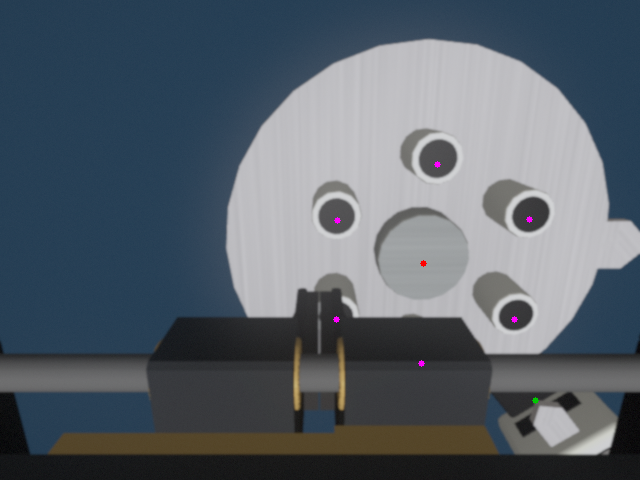

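The overlay sits about 6 px (3.5 mm) off along the push axis, with the hub cap seen at (423,256) and marked at (423,263). The 60° gap is under the fingers, so I shift 2 mm along the push and flick.

send_rows --targets '[[[0,-2,32],[0,0,0],1],[[0,0,32],[0,0,0],1],[[0,0,0],[0,0,0],1],[[0,-5,0],[0,0,0],1],[[0,-9,0],[0,0,0],1],[[0,-13,0],[0,0,0],1],[[0,-16,0],[0,0,0],1],[[0,-16,0],[0,0,0],1],[[0,-16,0],[0,0,0],1],[[0,-12,-10],[0,0,0],1],[[0,-4,-25],[0,0,0],1]]'

```text
t: 4.55
eef_pos: [0.4996, -0.0393, 0.1709]
orientation: [-0.0, 0.959, 0.285, -0.001]
force: [0.9, -0.7, -0.6]
grip_width: 0.0007
```

```bash
cat > trk.py <<'E'
from h import *
import json,sys,os
hub=np.array([.5998,-.0872])
def tongue(n="scene"):
    t=robot.sense()["t"]; c,K=cap(n); im=c["color"].astype(int)
    m=((im.min(2)>100)&(im.max(2)-im.min(2)<60)).astype(np.uint8)
    # ring of world points at rim height, radius 121..139 mm: where is it white
    th=np.radians(np.arange(0,360,1)); sc=np.zeros(360)
    for r in (.122,.127,.132,.136):
        u=proj(c,K,np.c_[hub[0]+r*np.cos(th),hub[1]+r*np.sin(th),np.full(360,.05)])
        u=np.rint(u).astype(int); sc+=m[u[:,1],u[:,0]]
    return t,th,sc,c
def ang(n="scene"):
    t,th,sc,c=tongue(n); w=np.where(sc>=3,sc,0)
    return t,np.degrees(np.angle((w*np.exp(1j*th)).sum())),int((w>0).sum()),c
if __name__=="__main__":
    L=json.load(open("log.json")) if os.path.exists("log.json") else []
    for i in range(int(sys.argv[1])):
        t,a,k,c=ang("scene"); t2,b,k2,c2=ang("side"); print(round(t,3),round(a,1),k,"|",round(t2,3),round(b,1),k2)
        L+=[[t,a,k],[t2,b,k2]]
    json.dump(L,open("log.json","w"))
    save(c,"trk%d"%len(L)); s=robot.sense(); print(s["t"],s["eef_pos"],s["force"])
E
python3 trk.py 4
```

```text
4.55 -50.2 11 | 4.6 -58.2 15
4.65 -59.4 12 | 4.7 -66.6 5
4.75 -68.7 12 | 4.8 0.0 0
4.85 -78.3 14 | 4.9 -88.6 8
4.95 [ 0.50049584 -0.04076878  0.17022346] [ 0.77563975 -0.04776694  0.15023435]
```

send_rows --targets '[[[4,6,0],[0,0,0],1],[[4,6.5,0],[0,0,0],1],[[0,0,20],[0,0,0],1],[[0,0,17],[0,0,0],1],[[0,0,0],[0,0,0],1],[[0,0,0],[0,0,0],1],[[0,0,0],[0,0,0],1],[[0,0,0],[0,0,0],1]]'

```text
t: 5.95
eef_pos: [0.5146, -0.0467, 0.1344]
orientation: [0.0, 0.959, 0.284, 0.0]
force: [0.8, -1.1, 0.4]
grip_width: 0.0003
```

```bash
python3 trk.py 6
```

```text
5.95 -179.7 14 | 6.0 176.9 17
6.05 171.8 13 | 6.1 168.0 15
6.15 164.8 13 | 6.2 159.9 17
6.25 160.1 3 | 6.3 152.3 14
6.35 144.2 7 | 6.4 142.9 13
6.45 139.5 14 | 6.5 134.1 13
6.55 [ 0.51436856 -0.04663683  0.13384561] [-0.42880548  0.07870557 -0.02931207]
```

View pics/trk20.png

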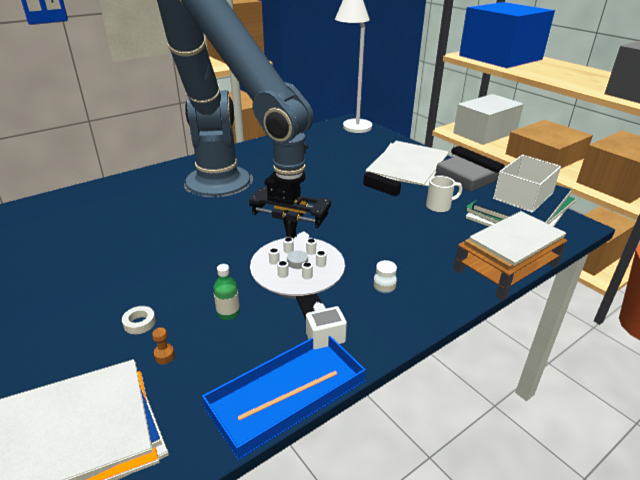

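The carousel spins freely with the tongue behind the fingers; jar, bottle and the rest are undisturbed.

send_rows --targets '[[[0,0,3],[0,0,0],1],[[0,0,0],[0,0,0],1],[[0,0,0],[0,0,0],1],[[0,0,0],[0,0,0],1],[[0,0,0],[0,0,0],1],[[0,0,0],[0,0,0],1],[[0,0,0],[0,0,0],1],[[0,0,0],[0,0,0],1],[[0,0,0],[0,0,0],1],[[0,0,0],[0,0,0],1],[[0,0,0],[0,0,0],1],[[0,0,0],[0,0,0],1]]'

```text
t: 8.05
eef_pos: [0.5144, -0.0466, 0.1308]
orientation: [0.0, 0.959, 0.284, -0.0]
force: [0.5, 0.1, -0.3]
grip_width: 0.0003
```

```bash
python3 trk.py 3
cat > fit.py <<'E'
import json,numpy as np
from scipy.integrate import solve_ivp
from scipy.optimize import least_squares
import sys
L=[r for r in json.load(open("log.json")) if r[2]>=10]
t=np.array([r[0] for r in L]); a=np.radians([r[1] for r in L])
def model(p,tt):
    k,c=p[2],p[3]; tau=np.asarray(tt)-t[0]
    return p[0]-((p[1]+c/k)*(1-np.exp(-k*tau))/k-c/k*tau), (p[1]+c/k)*np.exp(-k*tau)-c/k
res=lambda p:np.r_[np.angle(np.exp(1j*(a-model(p,t)[0])))/.04,(p[2]-.07)/.015,(p[3]-.025)/.005]
r=least_squares(res,[a[0],1.6,.07,.025],loss="soft_l1")
T=np.arange(t[0],56,.01); A,W=model(r.x,T)
print("p",r.x,"rms deg",np.degrees(np.std(.04*r.fun[:-2])),"last res",np.round(np.degrees(.04*r.fun[-8:-2]),1))
for n in range(0,5):
    tgt=np.radians(-18-360*n); i=np.argmax(A<=tgt)
    if A[i]<=tgt and W[i]>0: print("pass",n,"t",round(T[i],2),"w",round(W[i],3))
print("stop t",T[np.argmax(W<=0)],"angle",np.degrees(A[np.argmax(W<=0)]))
E
python3 fit.py
python3 - <<'E'
from h import *
hub=np.array([.5998,-.0872])
for n in ("scene","side"):
    c,K=cap(n); im=c["color"].astype(int); m=(im.min(2)>100)&(im.max(2)-im.min(2)<60)
    for r in (.155,.162,.17):
        d=np.arange(-45,15,.5); th=np.radians(d)
        u=np.rint(proj(c,K,np.c_[hub[0]+r*np.cos(th),hub[1]+r*np.sin(th),np.full(len(d),.05)])).astype(int)
        g=d[m[u[:,1],u[:,0]]]; print(n,r,g.min() if len(g) else None,g.max() if len(g) else None,len(g),np.mean(g) if len(g) else None)
E
```

```text
8.05 10.4 14 | 8.1 7.2 15
8.15 3.0 13 | 8.2 -1.9 13
8.25 -4.1 13 | 8.3 -8.7 13
8.35 [ 0.5143864  -0.04663345  0.13085867] [ 0.42751787 -0.70479289 -0.2673678 ]
p [-0.87551011  1.68029198  0.05352354  0.02415332] rms deg 0.9436464709991096 last res [-0.1  0.4 -0.  -1.2  0.4 -0.5]
pass 0 t 4.55 w 1.68
pass 1 t 8.44 w 1.28
pass 2 t 14.57 w 0.795
pass 3 t 32.44 w 0.028
stop t 33.55999999999938 angle -1098.8877682493642
scene 0.155 -21.0 -14.0 15 -17.5
scene 0.162 -22.5 -14.0 18 -18.25
scene 0.17 -22.5 -14.5 17 -18.5
side 0.155 -21.5 -6.5 21 -15.785714285714286
side 0.162 -24.0 9.5 37 -8.297297297297296
side 0.17 -25.0 10.0 56 -7.741071428571429
```

Pointer bearing is −18°. I lower to a few mm above the rim and wait for the third pass, predicted at about 14.6 s.

send_rows --targets '[[[0,0,2],[0,0,0],1],[[0,0,2],[0,0,0],1],[[0,0,2],[0,0,0],1],[[0,0,1.5],[0,0,0],1],[[0,0,0],[0,0,0],1],[[0,0,0],[0,0,0],1],[[0,0,0],[0,0,0],1],[[0,0,0],[0,0,0],1],[[0,0,0],[0,0,0],1],[[0,0,0],[0,0,0],1],[[0,0,0],[0,0,0],1],[[0,0,0],[0,0,0],1]]'

```text
t: 9.95
eef_pos: [0.5144, -0.0466, 0.1234]
orientation: [0.0, 0.959, 0.284, 0.0]
force: [-0.7, 0.3, 0.5]
grip_width: 0.0002
```

```bash
python3 trk.py 2; python3 fit.py
```

```text
9.95 -120.5 14 | 10.0 0.0 0
10.05 -126.7 16 | 10.1 0.0 0
10.15 [ 0.51437535 -0.04661502  0.12335496] [ 0.23106256 -0.41265843  0.75577747]
p [-0.86988783  1.69406982  0.05843254  0.02442477] rms deg 1.0563629491872317 last res [-0.5 -1.7 -0.2 -1.1  0.4  0.7]
pass 0 t 4.55 w 1.694
pass 1 t 8.45 w 1.264
pass 2 t 14.82 w 0.741
stop t 32.279999999999404 angle -1046.9916690549246
```

send_rows --targets '[[[0,0,0],[0,0,0],1],[[0,0,0],[0,0,0],1],[[0,0,0],[0,0,0],1],[[0,0,0],[0,0,0],1],[[0,0,0],[0,0,0],1],[[0,0,0],[0,0,0],1],[[0,0,0],[0,0,0],1],[[0,0,0],[0,0,0],1],[[0,0,0],[0,0,0],1],[[0,0,0],[0,0,0],1],[[0,0,0],[0,0,0],1],[[0,0,0],[0,0,0],1]]'

```text
t: 11.65
eef_pos: [0.5144, -0.0467, 0.1233]
orientation: [0.0, 0.959, 0.284, 0.0]
force: [-0.7, -0.7, 0.6]
grip_width: 0.0004
```

```bash
python3 trk.py 2; python3 fit.py
```

```text
11.65 136.9 13 | 11.7 132.1 13
11.75 131.0 13 | 11.8 127.1 13
11.85 [ 0.51436443 -0.04665829  0.12334126] [ 0.2499774  -0.81675078 -0.18922416]
p [-0.87188216  1.69038654  0.05742622  0.02429548] rms deg 1.0149087845785638 last res [ 0.8  1.   0.8 -1.2  0.5 -0.6]
pass 0 t 4.55 w 1.69
pass 1 t 8.45 w 1.266
pass 2 t 14.77 w 0.752
stop t 32.5699999999994 angle -1057.5194388255231
```

send_rows --targets '[[[0,0,0],[0,0,0],1],[[0,0,0],[0,0,0],1],[[0,0,0],[0,0,0],1],[[0,0,0],[0,0,0],1],[[0,0,0],[0,0,0],1],[[0,0,0],[0,0,0],1],[[0,0,0],[0,0,0],1],[[0,0,0],[0,0,0],1],[[0,0,0],[0,0,0],1],[[0,0,0],[0,0,0],1],[[0,0,0],[0,0,0],1],[[0,0,0],[0,0,0],1]]'

```text
t: 13.35
eef_pos: [0.5144, -0.0466, 0.1234]
orientation: [0.0, 0.959, 0.284, 0.0]
force: [0.1, 0.3, -0.4]
grip_width: 0.0007
```

```bash
python3 trk.py 3; python3 fit.py
```

```text
13.35 43.9 13 | 13.4 42.8 11
13.45 39.3 12 | 13.5 37.2 13
13.55 34.1 13 | 13.6 32.1 13
13.65 [ 0.51437356 -0.04663025  0.12334258] [ 0.93692386 -0.24786871  0.39726433]
p [-0.87866966  1.68125335  0.05592167  0.02353151] rms deg 1.0124835199613524 last res [-0.8  0.5 -0.5 -0.2 -0.8 -0.4]
pass 0 t 4.55 w 1.681
pass 1 t 8.45 w 1.269
pass 2 t 14.7 w 0.771
stop t 33.31999999999938 angle -1079.4202193776207
```

send_rows --targets '[[[0,0,0],[0,0,0],1],[[0,0,0],[0,0,0],1],[[0,0,0],[0,0,0],1],[[0,0,0],[0,0,0],1],[[0,0,0],[0,0,0],1],[[0,0,0],[0,0,0],1],[[0,0,0],[0,0,0],1],[[0,0,5.3],[0,0,0],1],[[0,0,0.5],[0,0,0],1]]'

```text
t: 14.78
eef_pos: [0.5156, -0.0451, 0.12]
orientation: [0.0, 0.959, 0.284, 0.001]
force: [-5.0, 2.5, 22.8]
grip_width: 0.0006
```

```bash
python3 trk.py 3; cp pics/$(ls -t pics | head -1) pics/end.png; python3 -c "
import cv2; i=cv2.imread('pics/end.png')[195:365,188:408]; cv2.imwrite('pics/endc.png',cv2.resize(i,None,fx=3.5,fy=3.5,interpolation=2))"
```

```text
14.775 -17.7 12 | 14.825 -22.4 14
14.875 -17.7 12 | 14.925 -21.9 14
14.975 -17.7 12 | 15.025 -21.9 14
15.075 [ 0.51547385 -0.04524425  0.11999878] [-5.11106965  1.36445382 20.84647844]
```

View pics/endc.png

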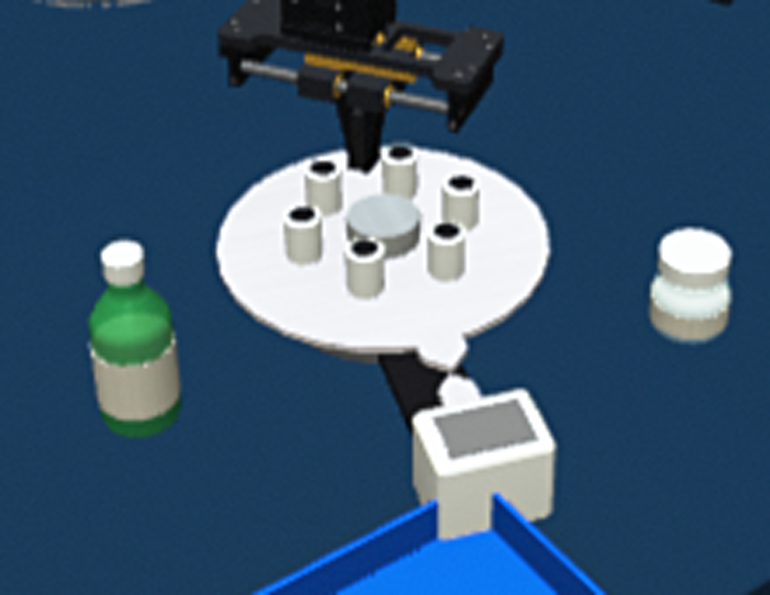

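The tongue has stopped in front of the pointer: its tip is at crop (460,365) and the pointer tip at (457,378). The fingertip is pressing with about 21 N, and the jar and bottle stand where they were.

```bash
python3 -c "
from station import robot
s=robot.sense();print(s['t'],s['force']);print(robot.close_job())"
```

```text
15.075 [-5.11106965  1.36445382 20.84647844]
the job is handed in; nothing more can be done
None
```

The carousel spun freely and was stopped with the tongue at the pointer, with the fingertip still pressing the rim when I handed the job in at about 15 s.

- **Spin:** I flicked it clockwise by the holders with closed fingers, to about 1.7 rad/s. The tongue passed the pointer twice, at about 4.2 s and 8.4 s. The second pass was with the fingers hovering clear of the rim. The first came just after release: no picture was taken during it, so "untouched" there rests on the commanded motion, which had cleared the holders.
- **Stop:** On the third pass, at about 0.77 rad/s, I pressed the flat rim once. The scene camera then read the tongue at −17.7°, unchanged over 0.2 s, against the pointer at about −18°. That is a gap of 1–2 mm.
- **Press and surroundings:** The wrist force was 21 N downward at the end. The jar, bottle and reader looked unmoved in the last close-up. The mug, tape, stamp and stapler were outside it, and I last saw them undisturbed at 6.5 s; the fingers stayed around the carousel after that.

**Disagreements:** The side camera read the tongue at −22°, about 4° or 10 mm off the scene camera. I trusted the scene camera because it saw both the tongue and the pointer, and 10 mm would still be inside the 18 mm limit. The wrist camera also showed the hub about 3.5 mm off my estimate, so I shifted the start of the flick 2 mm towards it and allowed for about half of the difference in the braking position.

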